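Fold the lid stay of the curing box, lower the lid and fasten it

TASK

The plaster casts in the plywood curing box are ready to cure, so shut it. Break the locked folding stay on its side by pressing down the black thumb boss at the knuckle, then take the lid by its grab bar and lower it gently until it is fully shut, never letting it drop. Last, swing the catch on the other side square across the shut lid, and do not knock or shift the tins, the jars and the sanding block that stand round the box.

Things in the scene. Friction and masses are not known exactly. Their poses are not given: they have to be found in the camera images.
- box: Plywood curing box, 196 (x) x 220 (y) x 90 mm high, open at the top, four plaster tiles inside; fixed to the table. Origin: on the table under its middle. Its x axis points from the front (dial, vent holes) to the back, y to the left as seen from the front, z up. The lid's hinge axis runs along y at box x = +104, z = 97 mm; the stay is on the right (-y) wall, the catch on the left.
- lid (a joint): Hinge of the plywood lid (12 mm thick, about 0.45 kg). 0 = propped open, 80 degrees up from level; grows as it closes; 1.40 rad = fully shut and level. The locked stay stops it from closing. With the stay just broken, friction still holds the lid where it is left, down to about 0.3 rad; beyond that it falls by itself and slams unless held.
- grab_bar (a point): Middle of the round grab bar on the lid's free edge: 16 mm thick, along box y, 244 mm from the hinge axis; 126 mm free between its two strap arms, 36 mm clear between bar and lid edge. Lid open: 337 mm high at box x = +63 mm, the lid hanging below it; shut: 97 mm high at box x = -140 mm, in front of the box. It can turn between gripping fingers.
- thumb_boss (a point): Middle of the black thumb boss at the stay's knuckle: cylinder 25 mm thick, 34 mm long, lying along box y, sticking out to the right; 143 mm right of the box's middle. Locked: box x = -18 mm, 135 mm high. Pressed (about 4 N) it moves down and slightly back on a 70 mm arc about the lower pivot (box x = -77, z = 97 mm), passes the straight line of the stay after 6 mm, then folds on down.
- knuckle (a joint): Bend of the stay's knuckle: 0 = locked over centre on its stop, 0.14 rad = straight, more = broken; 2.4 with the lid shut. Pressing the boss 25 to 30 mm below its locked height gives about 0.7 and lowers the lid by less than 0.1 rad; the stay then stays as it is left.
- catch (a joint): Steel swing catch on the left wall, turning about a vertical axis at box x = -20, y = +128 mm; arm 18 mm wide, its top 114 mm above the table. 0 = points forward along the wall; 1.571 (stop) = square across the lid, pointing to box -y. Starts between -0.6 and 0.1; stays where it is left; about 1 N moves it. Swung over too early it blocks the lid.
- catch_post (a point): Middle of the top of the black upright post on the catch's free end, 66 mm from the pivot: 16 mm thick, from the arm's top (114 mm) up to 150 mm above the table. Push it sideways to swing the catch. The shut lid's top is 103 mm above the table.
- yellow_tin: Open yellow tin, 101 mm wide, 88 mm high, to leave alone. Origin: under its centre.
- paint_tin: Small round paint tin, 78 mm wide, 77 mm high, to leave alone. Origin: under its centre.
- round_jar: Clear jar with green lid, 69 mm wide, 84 mm high, to leave alone. Origin: under its centre.
- spice_jar: Small jar with white cap, 47 mm wide, 98 mm high, to leave alone. Origin: under its centre.
- cork_block: Cork sanding block, 66 x 110 x 31 mm, lying in front of the box, to leave alone. Origin: under its centre.

How it is judged (in metres and radians):
On the way, in this order (a step that is already met when the one before it is completed fails the run):
1. the stay is broken at its knuckle (past straight) with the lid still up (value of joint knuckle above 0.3 rad and value of joint lid below 0.9 rad), for 0.2 s.
2. the lid is fully shut (value of joint lid above 1.37 rad), for 0.2 s.
3. the catch lies across the lid (value of joint catch above 1.35 rad and value of joint lid above 1.37 rad), for 0.2 s.
At the end, for the whole second after the job is handed in: The lid is shut to within 0.03 rad (about 7 mm at the grab bar), the catch lies across it within 0.22 rad of square, both are at rest and released (all of step 3 and velocity of joint each of lid, catch below 0.05 rad/s and velocity of joint catch above -0.05 rad/s); the robot touches nothing.
It fails at once if the lid closes faster than 2 rad/s (dropped or slammed) (velocity of joint lid above 2 rad/s).
It fails at once if a thing standing round the box is shifted more than 40 mm or knocked over (distance of any of yellow_tin, paint_tin, round_jar, spice_jar, cork_block from where it was at the start of the episode above 0.04 m or angle between any of yellow_tin, paint_tin, round_jar, spice_jar, cork_block's own z axis and vertical above 0.5 rad).
It also fails if it takes over 72 s, if anything falls off the work surface, if the arm or the gripper's body presses on something with over 40 N, if the wrist force passes 120 N, or if a joint passes its speed limit or range.

ROBOT

A 6-joint arm with a two-finger parallel gripper is mounted at the origin on a cart in front of the work surface, level with it; the furniture and walls round the work are solid. World frame = base frame: x ahead of the robot, y to its left, z up, the work surface at z = 0. Lengths are in m, angles in degrees, forces in N, time in s.
With the tool pointing down it reaches from about 0.4 to 0.825 m from the base axis. Payload 7 kg.
Tool frame: the origin (TCP) lies midway between the tips of the shut fingers; the grasp point (between the pads) lies 19 mm behind it; z points along the fingers, y is the direction in which the jaws open and shut (so a half turn about z gives the same grasp; the last joint's range is limited). The gripper opens to 88 mm and grips with 3 to 60 N. Pads are 19 mm wide; open, the fingers measure 130 mm over their backs; the gripper's body (78 mm by 193 mm) begins 47 mm behind the grasp point.
Start: joints at [91.851, 20.546, 0.682, 0, -70.136, -16.507], TCP at [0.171, 0.653, 0.227] pointing down, gripper open.
Joint ranges: [-176.03, 176.03], [-82.01, 121.73], [-58.28, 71.71], [-173.87, 95.51], [-174.79, -0.11], [-173.66, 173.66]. Speed limits (degrees/s): [136.94, 136.94, 172.46, 180, 180, 180].

INTERFACE

Orientations are given as a 3x3 rotation matrix whose columns are the frame's x, y, z axes.
In Python, from rig import robot gives the robot as it stands. Calls block until the motion is done:
- robot.goto(position, orientation): joint-space move of the TCP to a pose.
- robot.servo_line(position, ori=None, speed=0.15): straight line of the TCP; ori=None keeps the orientation; speed is the mean speed in m/s.
- robot.movej(angles): joint-space move.
- robot.move_gripper(opening): opening from 0.0 (shut) to 1.0 (fully open); the grip force is fixed at half the most; returns when the fingers have stopped.
- robot.dwell(seconds).
- robot.ik(position, orientation): joint angles nearest the present ones, or None.
- robot.grab_frame(name): name is "scene" or "top"; returns (picture, depth): 420x560x3 uint8, red, green, blue; 420x560 float32, m along the optical axis (not along the pixel's ray), 0 where there is no reading.
- robot.camera_info(name): a dict with "vfov" (degrees; the focal length in pixels is half the picture's height over the tangent of half this angle, whatever the lens; pixels are square), "cx", "cy" (the principal point, pixels), "k1" (the pictures are not rectified: a ray, as slopes to the right and down, at radius r is drawn at 1 + k1 r^2 times it, then the intrinsics apply), "view" (4x4, takes a point from world to camera coordinates). Camera axes: x right, y down, z forward; pixel columns grow to the right and rows downward; lengths in m; the calibration is good to about 2 mm. A picture is of the moment at which its call begins. camera_info takes no time and is no camera call.
A pose or a line that the arm cannot do raises robot.Unreachable and nothing moves.
- robot.job_done(): hands the job in, once; it reports no verdict.
Readings, each from a call of its own:
- robot.read_t(): time.
- robot.read_qpos(): joint angles.
- robot.read_qvel(): joint speeds.
- robot.read_effort(): joint torques, N m.
- robot.read_position(): TCP position.
- robot.read_tcp_rot(): TCP orientation.
- robot.read_force(): force on the tool from outside, world axes, zero at the start.
- robot.read_ft_torque(): the same for the moment, N m.
- robot.read_grip_width(): opening from 0.0 (shut) to 1.0 (fully open).
Only numpy, scipy, OpenCV 4.12 (cv2) and the standard library are available. Lean on these libraries where they do the work, as an engineer would, in place of code of your own. Each camera call takes 0.05 s, during which the arm holds its last target.

## Working session

There is one attempt and no reset: what is moved stays moved. The work goes in short steps, each a Python script; the robot and the scene stay as the last script left them, time stands still between calls to the robot, and variables do not carry over. Pictures are saved under pics/ and viewed, and the job is handed in when it is done.

```bash
ls; mkdir -p pics
python3 - <<'E'
from rig import robot
import cv2,numpy as np
for n in("scene","top"):
    p,d=robot.grab_frame(n); cv2.imwrite(f"pics/{n}0.png",p[:,:,::-1]); np.savez(f"{n}0.npz",p=p,d=d)
    print(n,robot.camera_info(n),(d>0).mean(),d.max())
print(robot.read_t(),robot.read_tcp_rot(),robot.read_force())
E
```

```text
pics
scene {'vfov': 50.64867307047657, 'cx': 282.36141120431125, 'cy': 209.15240178300363, 'k1': -0.008634930460780841, 'view': array([[ 0.7273533 , -0.68621432, -0.00819061, -0.23586461],
       [-0.52306919, -0.54662245, -0.65391324,  0.55184482],
       [ 0.44424746,  0.47991021, -0.75652521,  0.86750895],
       [ 0.        ,  0.        ,  0.        ,  1.        ]])} 0.9956675170068027 3.3773646
top {'vfov': 45.34600285029482, 'cx': 287.7874842879899, 'cy': 207.37653372675567, 'k1': -0.10381837661592434, 'view': array([[ 0.01997024, -0.99976761, -0.00811883,  0.22677535],
       [-0.9967163 , -0.01927063, -0.07864638,  0.56377367],
       [ 0.07847165,  0.00966275, -0.99686952,  1.47076032],
       [ 0.        ,  0.        ,  0.        ,  1.        ]])} 0.9959821428571428 2.3802745
0.1 [[ 9.67440459e-01 -2.53098606e-01 -2.34218903e-04]
 [-2.53098672e-01 -9.67439349e-01 -1.47225235e-03]
 [ 1.46032433e-04  1.48359698e-03 -9.99998889e-01]] [ 0.6147291   0.09434764 -0.57786237]
```

View pics/scene0.png

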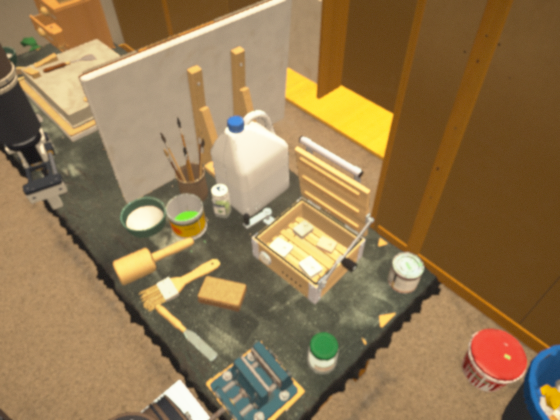

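View pics/top0.png

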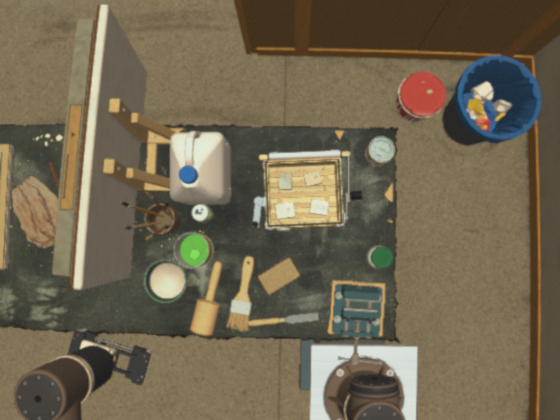

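The scene view shows the open box at about (310,250), with the boss at about (348,263). The top view shows the box at (305,192), the boss at (356,195) and the catch at (259,210). Next I'll zoom in.

```bash
cat > h.py <<'E'
import numpy as np,cv2
from rig import robot
def cam(n):
    c=robot.camera_info(n); f=210/np.tan(np.radians(c['vfov'])/2); return c,f
def ray(n,u,v):
    c,f=cam(n); x=(u-c['cx'])/f; y=(v-c['cy'])/f
    # drawn = slope*(1+k1 r^2)
    rd=np.hypot(x,y); r=rd
    for _ in range(20): r=rd/(1+c['k1']*r*r)
    s=r/rd if rd>0 else 1
    d=np.array([x*s,y*s,1.]); V=c['view']; R=V[:3,:3]; o=-R.T@V[:3,3]
    return o,R.T@d
def onz(n,u,v,z):
    o,d=ray(n,u,v); return o+d*(z-o[2])/d[2]
def dep(n,u,v,D):
    o,d=ray(n,u,v); return o+d*D
def proj(n,P):
    c,f=cam(n); p=c['view'][:3,:3]@np.asarray(P)+c['view'][:3,3]; x,y=p[0]/p[2],p[1]/p[2]
    k=1+c['k1']*(x*x+y*y); return np.array([c['cx']+f*x*k,c['cy']+f*y*k])
def tri(u1,v1,u2,v2):
    o1,d1=ray("scene",u1,v1);o2,d2=ray("top",u2,v2)
    A=np.stack([d1,-d2],1);s=np.linalg.lstsq(A,o2-o1,rcond=None)[0]
    a,b=o1+d1*s[0],o2+d2*s[1];return (a+b)/2,np.linalg.norm(a-b)
def crop(p,x0,y0,x1,y1,k,name):
    cv2.imwrite(name,cv2.resize(p[y0:y1,x0:x1,::-1],None,fx=k,fy=k,interpolation=cv2.INTER_CUBIC))
E
python3 - <<'E'
from h import *
p=np.load('scene0.npz')['p'];crop(p,230,120,430,310,4,'pics/s1.png')
p=np.load('top0.npz')['p'];crop(p,240,130,400,280,5,'pics/t1.png')
E
```

```text
(no output)
```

View pics/s1.png

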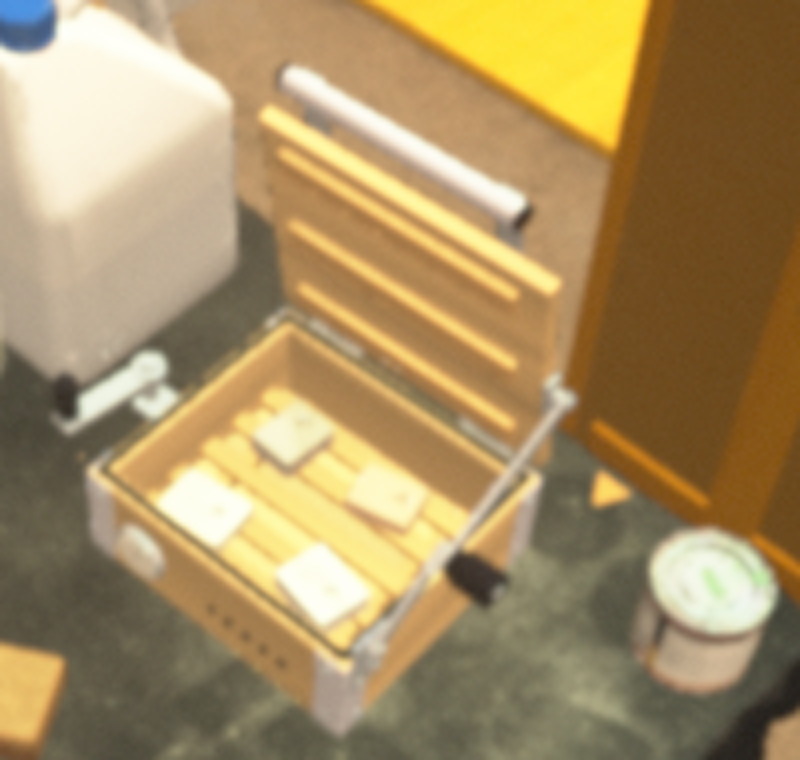

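View pics/t1.png

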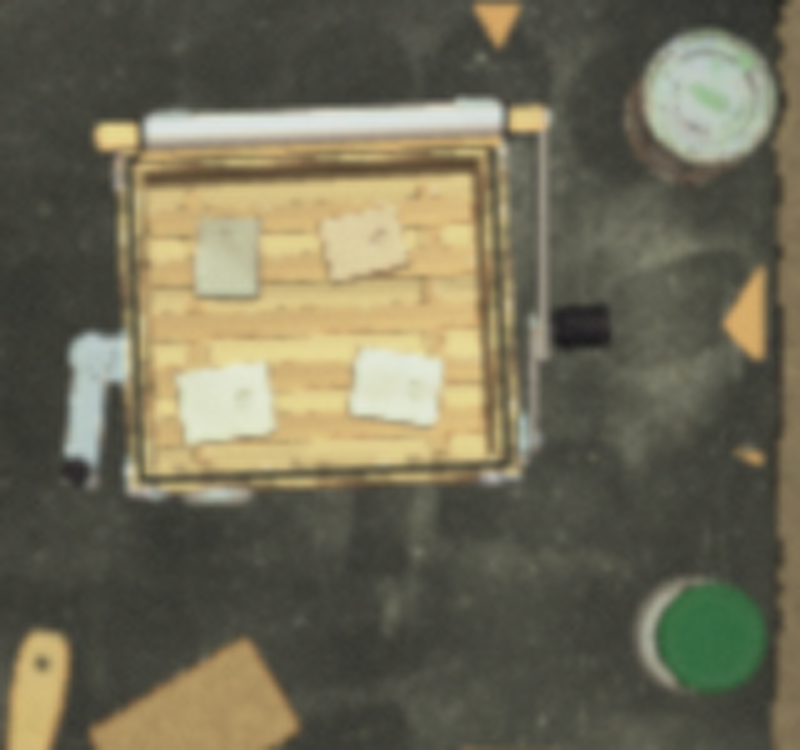

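Run:
```python
from h import *
np.set_printoptions(precision=4,suppress=True)
S=lambda x,y:(230+x/4,120+y/4); T=lambda x,y:(240+x/5,130+y/5)
print('boss',tri(*S(478,578),*T(582,327)))
print('post',tri(*S(66,383),*T(75,470)))
print('barL',tri(*S(288,77),*T(145,127))); print('barR',tri(*S(522,210),*T(503,116)))
fl=onz('scene',*S(97,465),.09);fr=onz('scene',*S(345,665),.09);br=onz('scene',*S(537,480),.09);bl=onz('scene',*S(285,315),.09)
print('scene',fl,fr,br,bl,np.linalg.norm(fl-fr),np.linalg.norm(fr-br))
a=onz('top',*T(130,488),.09);b=onz('top',*T(520,478),.09)
print('top',a,b,np.linalg.norm(a-b))
for n,u,v,z in[('paint',*T(710,97),.077),('round',*T(710,636),.084),('cork',*T(195,715),.031),('ytin',194,250,.088),('spice',200,212,.098),('jug',190,172,.2)]:print(n,onz('top',u,v,z))
print('jugright',onz('top',230,150,.1),onz('top',230,195,.1))
```

```text
boss (array([0.588 , 0.0475, 0.1333]), np.float64(0.0017447704275454468))
post (array([0.5036, 0.3243, 0.1439]), np.float64(0.002680537015202915))
barL (array([0.6577, 0.282 , 0.3334]), np.float64(0.0002270417269223951))
barR (array([0.6656, 0.112 , 0.3391]), np.float64(0.0010789399140163948))
scene [0.5005 0.2931 0.09  ] [0.5093 0.0767 0.09  ] [0.6991 0.0865 0.09  ] [0.683  0.3018 0.09  ] 0.2164914571624445 0.19004282813769685
top [0.4953 0.2977 0.09  ] [0.5053 0.077  0.09  ] 0.2209454650780523
paint [ 0.7289 -0.0326  0.077 ]
round [ 0.4178 -0.0329  0.084 ]
cork [0.3651 0.2596 0.031 ]
ytin [0.4275 0.5011 0.088 ]
spice [0.5354 0.4855 0.098 ]
jug [0.6343 0.497  0.2   ]
jugright [0.7142 0.4053 0.1   ] [0.5851 0.4013 0.1   ]
```

```bash
cat >> h.py <<'E'
C=np.array([.599,.192,0]); YAW=np.radians(2.6)
RB=np.array([[np.cos(YAW),-np.sin(YAW),0],[np.sin(YAW),np.cos(YAW),0],[0,0,1]])
def W(x,y,z): return C+RB@np.array([x,y,z])
def ori(a): # tool down, jaw (y) axis at world angle a (deg)
    a=np.radians(a); y=np.array([np.cos(a),np.sin(a),0]); z=np.array([0,0,-1.]); return np.stack([np.cross(y,z),y,z],1)
E
python3 - <<'E'
from h import *
np.set_printoptions(precision=1,suppress=True)
d=np.load('top0.npz')['d']
for u,v in[(190,172),(210,180),(225,170),(222,190),(210,200)]: print(u,v,np.round(dep('top',u,v,d[v,u]),3))
for nm,P,a in[('A',[.115,.44,.40],-100),('B',[.45,0.02,.40],-90),('boss',W(-15,-150,.16*1000)*0+W(-.015,-.15,.16),-87.4),('boss2',W(-.012,-.15,.118),-87.4),
 ('bar',W(.062,0,.318),2.6),('barup',W(.062,0,.43),2.6),('bar',W(.062,0,.318),182.6),('shut',W(-.14,0,.078),2.6),('shut',W(-.14,0,.078),182.6),('cat0',W(-.086,.148,.12),-170),('cat1',W(-.04,.062,.12),-87.4),('cat1',W(-.04,.062,.12),92.6)]:
    print(nm,P.round(3) if hasattr(P,'round') else P,robot.ik(P,ori(a)))
E
```

```text
190 172 [0.6 0.5 0.3]
210 180 [0.6 0.4 0.2]
225 170 [0.7 0.4 0.1]
222 190 [0.6 0.4 0.2]
210 200 [0.6 0.4 0.2]
A [0.115, 0.44, 0.4] [100.3  -4.8  -7.3   0.  -87.5 -20.3]
B [0.45, 0.02, 0.4] [ 27.7  -5.3  -7.7   0.  -87.6  62.3]
boss [0.6 0.  0.2] [ 22.9  15.8 -15.4   0.  -58.9  69.7]
boss2 [0.6 0.  0.1] [ 22.8  18.3 -17.8   0.  -53.8  69.8]
bar [0.7 0.2 0.3] [ 32.6  19.8  11.2   0.  -81.4 150. ]
barup [0.7 0.2 0.4] [ 32.6  19.4  24.6   0.  -95.2 150. ]
bar [0.7 0.2 0.3] [ 32.6  19.8  11.2   0.  -81.4 -30. ]
shut [0.5 0.2 0.1] [ 44.8  12.6 -32.8   0.  -44.6 137.8]
shut [0.5 0.2 0.1] [ 44.8  12.6 -32.8   0.  -44.6 -42.2]
cat0 [0.5 0.3 0.1] [ 52.   19.3 -16.1   0.  -54.6 -42. ]
cat1 [0.6 0.3 0.1] [ 42.7  19.5 -15.7   0.  -54.7  49.9]
cat1 [0.6 0.3 0.1] [  42.7   19.5  -15.7    0.   -54.7 -130.1]
```

Run:
```python
from h import *
np.set_printoptions(precision=3,suppress=True)
o=ori(-87.4)
robot.servo_line([.115,.44,.40],speed=.25)
robot.move_gripper(0)
robot.goto([.45,.02,.40],o)
robot.goto(W(-.018,-.150,.24),o)
robot.servo_line(W(-.017,-.150,.165),speed=.15)
print(robot.read_t(),robot.read_position(),robot.read_force(),robot.read_grip_width())
for n in("scene","top"):
    p,d=robot.grab_frame(n); cv2.imwrite(f"pics/{n}2.png",p[:,:,::-1])
    if n=='scene':crop(p,230,120,430,310,4,'pics/s2.png')
```

```text
7.9917 [0.589 0.042 0.166] [-0.616  0.409 -0.337] 0.001975631348348725
```

View pics/s2.png

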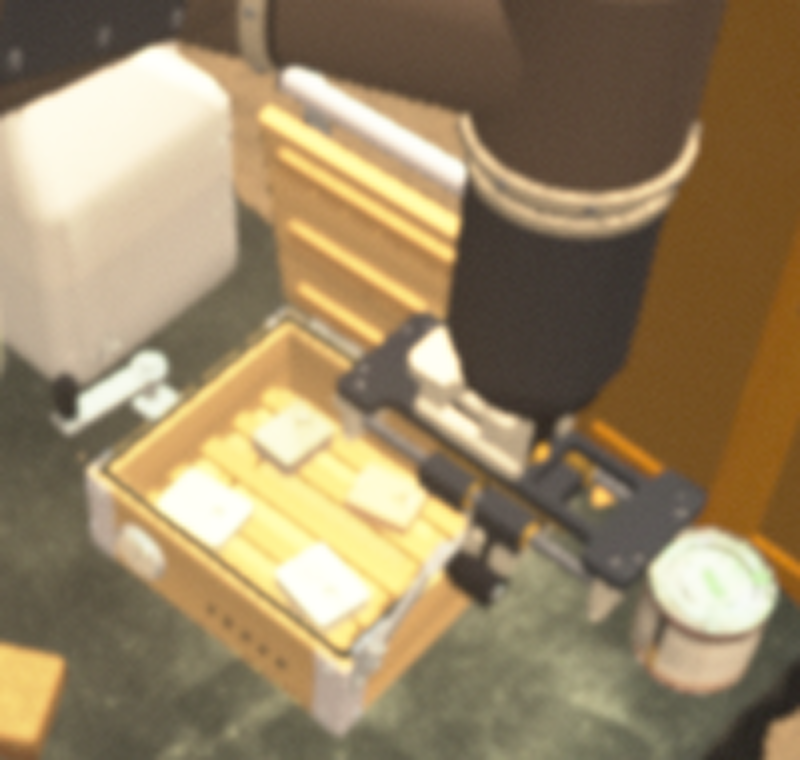

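View pics/top2.png

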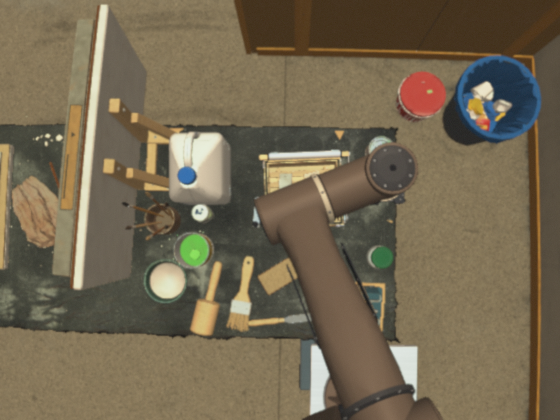

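The fingertips at (500,545) sit just above the boss at (478,585) in the crop, and nothing is touching. Pressing now.

Run:
```python
from h import *
np.set_printoptions(precision=3,suppress=True)
for z in(.148,.140,.134,.128,.122,.119):
    zz=z-.0125; th=np.arcsin((zz-.097)/.070)
    x=-.077+.07*np.cos(th)
    robot.servo_line(W(min(x,-.008),-.150,z),speed=.04)
    print(z,round(x,4),robot.read_t(),robot.read_force(),robot.read_position())
robot.servo_line(W(-.012,-.152,.24),speed=.15)
robot.goto([.45,.0,.45],ori(-87.4))
print(robot.read_t(),robot.read_force())
for n in("scene","top"):
    p,d=robot.grab_frame(n); np.savez(f"{n}3.npz",p=p,d=d)
    if n=='scene':crop(p,230,120,430,310,4,'pics/s3.png')
    else: crop(p,240,130,400,280,5,'pics/t3.png')
```

```text
0.148 -0.0185 8.6667 [-0.167  0.095  0.836] [0.587 0.041 0.148]
0.14 -0.014 9.05 [ 0.714 -0.346  2.378] [0.592 0.042 0.14 ]
0.134 -0.0114 9.3667 [1.394 0.405 2.108] [0.594 0.042 0.134]
0.128 -0.0095 9.675 [ 0.109 -1.224  1.576] [0.596 0.042 0.127]
0.122 -0.0081 9.975 [-0.541 -0.396  0.59 ] [0.597 0.042 0.121]
0.119 -0.0076 10.225 [-0.455  0.256 -1.008] [0.597 0.042 0.119]
12.1917 [-0.053  0.127  0.214]
```

View pics/s3.png

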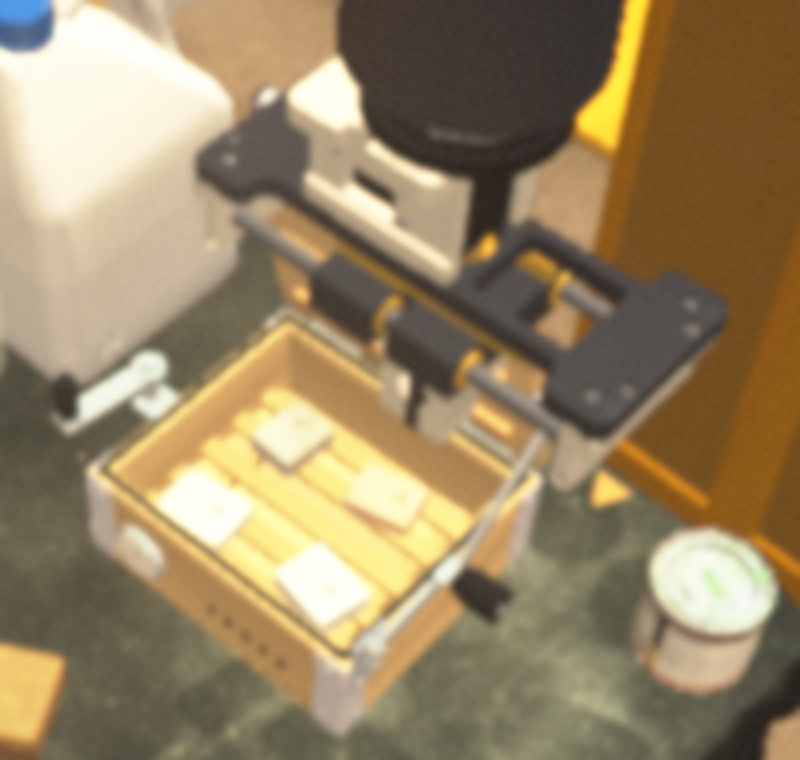

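View pics/t3.png

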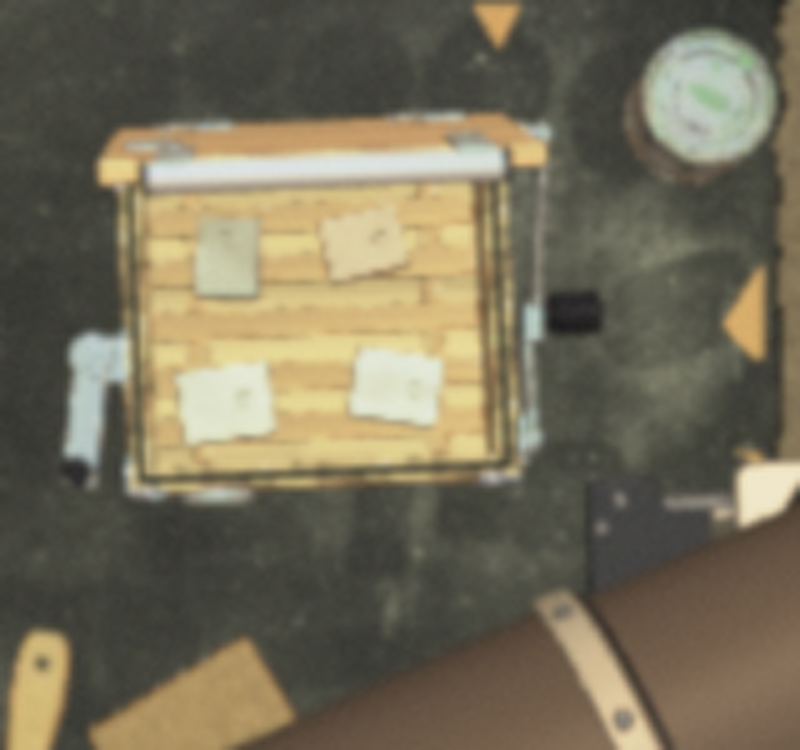

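The stay is broken: the boss dropped to (575,313) in the top crop, and the bar moved forward to (325,170). I'll get the lid angle by intersecting the pixel ray with the bar's arc.

```bash
cat >> h.py <<'E'
def bar(a,y=0,dz=0): # a = elevation in deg
    a=np.radians(a); return W(.104-.244*np.cos(a),y,.097+.244*np.sin(a)+dz)
def lidang(u,v):
    aa=np.linspace(-3,85,1761); e=[abs(proj('top',bar(a)+RB@[0,0,0])[1]-v) for a in aa]; return aa[int(np.argmin(e))]
E
python3 - <<'E'
from h import *
np.set_printoptions(precision=3,suppress=True)
print(lidang(0,130+121/5),lidang(0,130+169/5))
for a in(80,70): print(proj('top',bar(a)),(proj('top',bar(a))-[240,130])*5)
for a in(80,70,60,40,20,0):
  print(a,bar(a),robot.ik(bar(a,0,-.019),ori(2.6)),robot.ik(bar(a,0,.1),ori(2.6)))
E
```

```text
Traceback (most recent call last):
  File "h.py", line 34, in lidang
    aa=np.linspace(-3,85,1761); e=[abs(proj('top',bar(a)+RB@[0,0,0])[1]-v) for a in aa]; return aa[int(np.argmin(e))]
                                       ~~~~^^^^^^^^^^^^^^^^^^^^^^^^^
  File "h.py", line 18, in proj
    c,f=cam(n); p=c['view'][:3,:3]@np.asarray(P)+c['view'][:3,3]; x,y=p[0]/p[2],p[1]/p[2]
        ~~~^^^
  File "h.py", line 4, in cam
    c=robot.camera_info(n); f=210/np.tan(np.radians(c['vfov'])/2); return c,f
ValueError: time passes only in moves, steps and waits
```

```bash
sed -i 's/^def cam(n):/import functools\n@functools.lru_cache\ndef cam(n):/' h.py
python3 - <<'E'
from h import *
np.set_printoptions(precision=3,suppress=True)
print(lidang(0,130+121/5),lidang(0,130+169/5))
for a in(80,70): print((proj('top',bar(a))-[240,130])*5)
for a in(80,70,40,0):
  print(a,bar(a),robot.ik(bar(a,0,-.019),ori(2.6)),robot.ik(bar(a,0,.1),ori(2.6)))
print(robot.read_qpos())
E
```

```text
80.2 74.9
[328.675 123.016]
[330.531 212.36 ]
80 [0.661 0.195 0.337] [ 32.601  19.718  11.185   0.    -81.467 149.999] [ 32.601  19.465  25.572   0.    -96.107 149.999]
70 [0.62  0.193 0.326] [ 34.49   15.965   4.535   0.    -78.57  148.11 ] [ 34.49   15.122  18.183   0.    -93.061 148.11 ]
40 [0.516 0.188 0.254] [ 40.468   8.418 -14.568   0.    -67.014 142.132] [ 40.468   5.338  -2.835   0.    -81.827 142.132]
0 [0.459 0.186 0.097] [ 44.8    12.57  -32.802   0.    -44.628 137.8  ] [ 44.8     4.797 -23.991   0.    -61.213 137.8  ]
[ 25.226  -5.122  -1.66   -0.025 -93.688  67.373]
```

Run:
```python
from h import *
np.set_printoptions(precision=3,suppress=True)
o=ori(182.6); a=74.9
robot.goto([.47,.12,.50],o)
robot.move_gripper(.5)
robot.servo_line(bar(a,0,.09),speed=.25)
robot.servo_line(bar(a,0,-.019),speed=.1)
print(robot.read_t(),robot.read_force(),robot.read_position())
robot.move_gripper(0)
print(robot.read_t(),robot.read_force(),robot.read_grip_width()*88)
p,d=robot.grab_frame('scene');crop(p,230,80,430,230,4,'pics/s4.png')
```

```text
16.95 [-0.063  0.307 -0.197] [0.64  0.194 0.314]
17.5417 [-3.355  0.03   2.087] 15.311731788939221
```

View pics/s4.png

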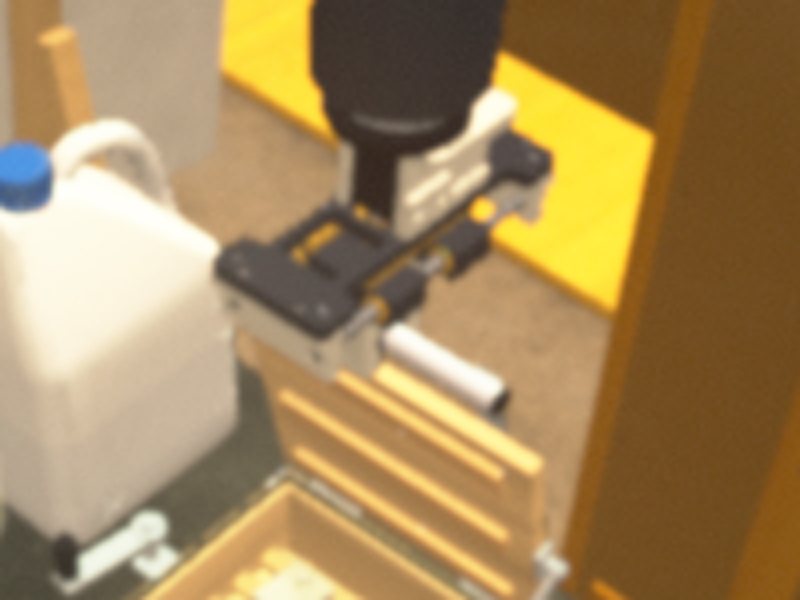

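The bar is gripped at 15.3 mm opening. I'll lower it along the arc and watch the force.

Run:
```python
from h import *
np.set_printoptions(precision=1,suppress=True)
for a in [70,65,60,55,50,45,40,35,30,25,20,15,10,6,3]:
    robot.servo_line(bar(a,0,-.019),speed=.07)
    f=robot.read_force(); print(a,round(robot.read_t(),1),f,round(robot.read_grip_width()*88,1),robot.read_position()*1000)
    if np.linalg.norm(f)>30: print('stop');break
p,d=robot.grab_frame('scene');crop(p,230,120,430,310,4,'pics/s5.png')
```

```text
70 18.0 [-2.7 -2.2  3.7] 15.1 [619.2 192.7 307.6]
65 18.5 [-2.8 -3.4  2.5] 15.2 [599.5 191.6 299. ]
60 18.9 [-2.2 -5.2  1.5] 15.2 [580.6 190.5 288.9]
55 19.4 [-1.7 -6.   1.4] 15.2 [562.5 189.5 277.2]
50 19.8 [-2.3 -4.9  0.4] 14.9 [545.5 188.7 264.1]
45 20.3 [-0.4 -6.3 -0.1] 15.3 [529.8 187.8 249.5]
40 20.7 [-1.6 -7.3  0. ] 15.3 [515.2 187.1 233.6]
35 21.2 [-1.3 -5.9 -0.1] 15.0 [502.2 186.5 216.7]
30 21.6 [-1.4 -7.3 -0.9] 15.4 [490.6 185.9 198.7]
25 22.1 [-0.9 -6.  -1.7] 14.8 [480.6 185.5 179.7]
20 22.5 [-3.2 -5.9 -0.6] 14.8 [472.3 185.1 160.1]
15 23.0 [-3.9 -4.8 -0.6] 15.2 [465.7 184.8 139.8]
10 23.4 [-4.9 -5.5 -0.7] 15.2 [460.9 184.5 118.8]
6 23.8 [-4.8 -3.8 -0.7] 15.3 [458.3 184.3 101.8]
3 24.2 [-5.6 -3.6 -0.8] 15.2 [457.  184.2  89. ]
```

View pics/s5.png

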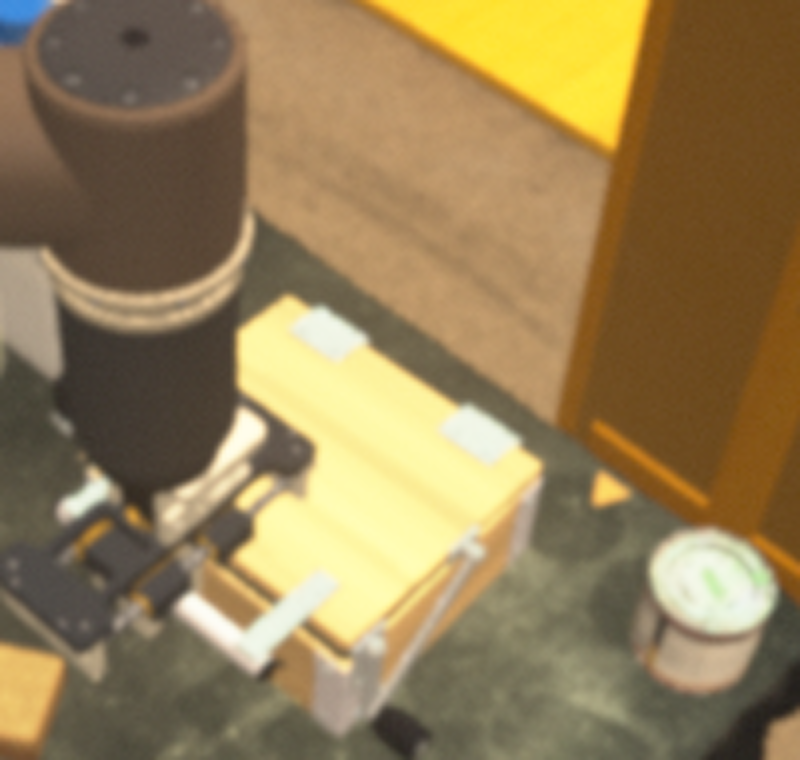

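The lid is almost shut, and the grip on the bar looks centred. Finishing until it seats.

Run:
```python
from h import *
np.set_printoptions(precision=1,suppress=True)
for i,a in enumerate([2,1.2,.6,.2,-.2,-.6,-1,-1.5]):
    robot.servo_line(bar(a,0,-.019),speed=.03); robot.dwell(.1)
    f=robot.read_force(); print(a,round(robot.read_t(),1),f,robot.read_position()*1000)
    if f[2]>9: print('seated');break
robot.move_gripper(.3)
robot.dwell(.2)
print(robot.read_force(),robot.read_grip_width()*88)
x,y,z=robot.read_position()
robot.servo_line([x,y,z+.12],speed=.1); print(robot.read_force())
robot.goto([.38,.12,.35],ori(182.6))
print(robot.read_t())
for n in("scene","top"):
    p,d=robot.grab_frame(n); np.savez(f"{n}6.npz",p=p,d=d)
    if n=='scene':crop(p,230,120,430,310,4,'pics/s6.png')
    else: crop(p,240,130,400,280,5,'pics/t6.png')
```

```text
2 24.6 [-7.3 -4.  -1.1] [456.8 184.1  84.9]
1.2 25.0 [-7.1 -4.4 -1.6] [456.6 184.1  81.5]
0.6 25.3 [-7.8 -4.4 -1.6] [456.5 184.1  78.9]
0.2 25.7 [-8.1 -3.6 -1.2] [456.5 184.1  77.2]
-0.2 26.0 [-7.3 -3.1 -1.5] [456.4 184.1  75.5]
-0.6 26.4 [-7.1 -3.3 -1.3] [456.4 184.1  73.8]
-1 26.7 [-7.1 -2.6 -0.9] [456.4 184.1  72. ]
-1.5 27.1 [-9.8 -3.2  3.1] [456.4 184.1  70.3]
[ 0.7 -0.6 -0.7] 26.515556460966437
[ 0.  -1.1  0.1]
29.8917
```

View pics/s6.png

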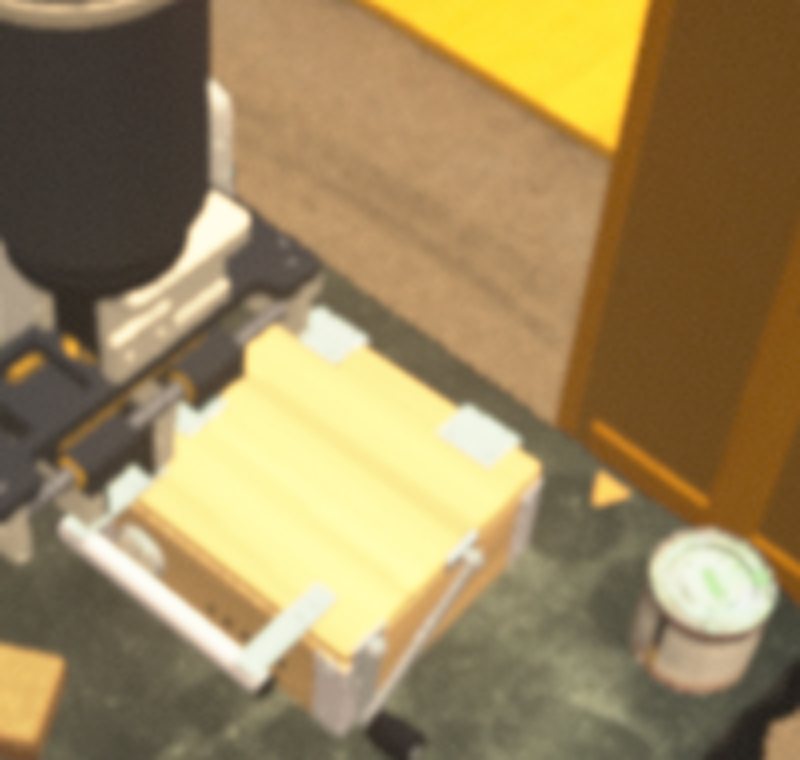

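View pics/t6.png

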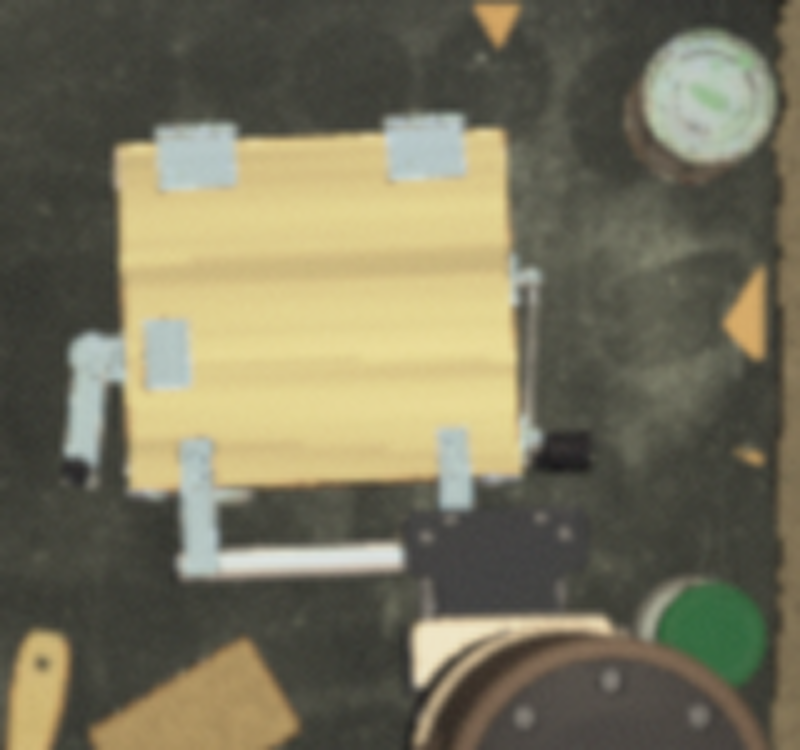

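The lid looks shut in both views, with the bar at about (290,560) in the top crop. I'll check by fitting a plane to the lid's depth, and re-measure the catch post.

Run:
```python
from h import *
np.set_printoptions(precision=4,suppress=True)
for n,pts in(('top',None),('scene',None)):
    d=np.load(n+'6.npz')['d']
    poly=np.array([proj(n,W(x,y,.103)) for x,y in((-.085,-.1),(-.085,.04),(.06,.04),(.06,-.1))],np.int32)
    m=np.zeros(d.shape,np.uint8);cv2.fillPoly(m,[poly],1)
    P=np.array([dep(n,u,v,d[v,u]) for v,u in zip(*np.nonzero(m)) if d[v,u]>0])
    L=(P-C)@RB; A=np.c_[L[:,:2],np.ones(len(L))]; c,r,_,_=np.linalg.lstsq(A,L[:,2],rcond=None)
    print(n,len(P),'slopes x,y, z0',c)
p=np.load('top6.npz')['p']; g=p[225:240,248:262].max(2).astype(int); 
ys,xs=np.nonzero(g<60); print('post px',len(xs),xs.mean()+248,ys.mean()+225)
P=onz('top',xs.mean()+248,ys.mean()+225,.14)
print(P,RB.T@(P-C), 'pivot->post',RB.T@(P-C)-[-.02,.128,0])
print(proj('top',W(-.02,.128,.114)),(proj('top',W(-.02,.128,.114))-[240,130])*5)
p=np.load('top3.npz')['p'];
```

```text
top 2613 slopes x,y, z0 [-0.0036 -0.0035  0.1035]
scene 2640 slopes x,y, z0 [-0.0041 -0.0026  0.101 ]
post px 5 255.2 225.4
[0.4989 0.3248 0.14  ] [-0.094   0.1372  0.14  ] pivot->post [-0.074   0.0092  0.14  ]
[258.6107 199.2695] [ 93.0536 346.3475]
```

The lid is level to about 0.004 rad. The catch is still at about -0.12 rad. Before choosing the push approach I'll check how close the jug is.

Run:
```python
from h import *
np.set_printoptions(precision=3,suppress=True)
for n,(u0,u1,v0,v1) in(('top',(165,240,125,210)),('scene',(210,292,110,215))):
    d=np.load(n+'0.npz')['d']
    P=np.array([dep(n,u,v,d[v,u]) for v in range(v0,v1) for u in range(u0,u1) if d[v,u]>0])
    for lo,hi in((.03,.1),(.1,.17),(.17,.24),(.24,.4)):
        Q=P[(P[:,2]>lo)&(P[:,2]<hi)&(P[:,0]>.5)&(P[:,1]>.33)]
        if len(Q): print(n,lo,hi,len(Q),'x',np.percentile(Q[:,0],[1,5,50]),'y',np.percentile(Q[:,1],[1,5,50]), 'y for x<.62', np.percentile(Q[Q[:,0]<.62][:,1],[1,5]) if (Q[:,0]<.62).any() else None)
```

```text
top 0.03 0.1 422 x [0.544 0.548 0.624] y [0.411 0.412 0.471] y for x<.62 [0.411 0.412]
top 0.1 0.17 305 x [0.543 0.547 0.606] y [0.411 0.411 0.415] y for x<.62 [0.411 0.411]
top 0.17 0.24 1943 x [0.548 0.562 0.662] y [0.413 0.415 0.45 ] y for x<.62 [0.413 0.415]
top 0.24 0.4 1751 x [0.573 0.578 0.631] y [0.438 0.442 0.477] y for x<.62 [0.438 0.442]
scene 0.03 0.1 1634 x [0.509 0.515 0.588] y [0.407 0.408 0.44 ] y for x<.62 [0.406 0.408]
scene 0.1 0.17 1734 x [0.559 0.561 0.631] y [0.406 0.408 0.421] y for x<.62 [0.406 0.407]
scene 0.17 0.24 2147 x [0.557 0.56  0.623] y [0.409 0.411 0.432] y for x<.62 [0.408 0.411]
scene 0.24 0.4 1250 x [0.572 0.576 0.616] y [0.438 0.441 0.466] y for x<.62 [0.438 0.441]
```

```bash
cat >> h.py <<'E'
def fin(phi,off,z):
    r=np.array([-np.cos(phi),-np.sin(phi)]);t=np.array([np.sin(phi),-np.cos(phi)])
    q=np.array([-.02,.128])+.066*r-t*off
    return W(q[0],q[1],z),ori(182.6+np.degrees(phi))
E
python3 - <<'E'
from h import *
np.set_printoptions(precision=1,suppress=True)
robot.move_gripper(0)
for off,z in((.027,.28),(.027,.2)):
    P,o=fin(-.13,off,z); robot.goto(P,o)
P,o=fin(-.13,.027,.122); robot.servo_line(P,speed=.12)
print(robot.read_t(),robot.read_force(),robot.read_position()*1000)
for n in("scene","top"):
    p,d=robot.grab_frame(n)
    if n=='scene':crop(p,210,120,410,270,4,'pics/s7.png')
    else: crop(p,200,130,360,280,5,'pics/t7.png')
E
```

```text
32.9333 [-1.5 -0.  -0.2] [510.4 352.  123.2]
```

View pics/s7.png

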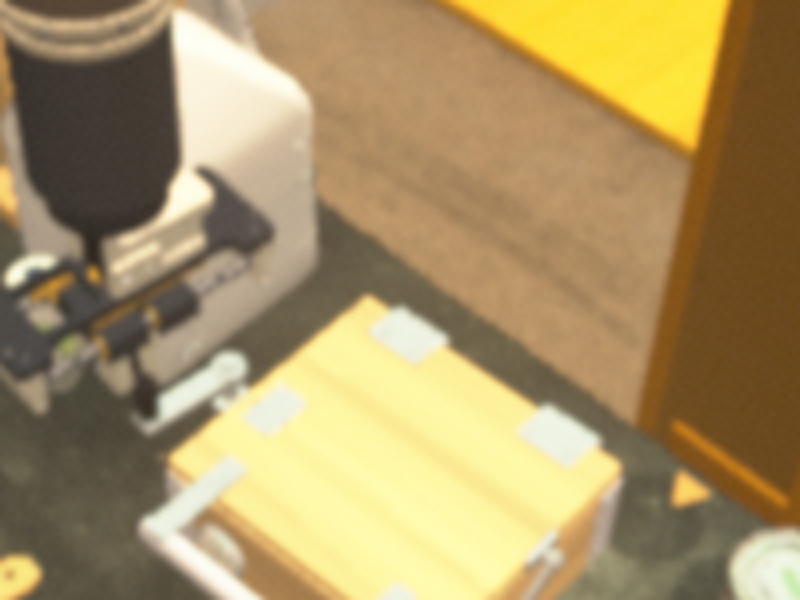

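View pics/t7.png

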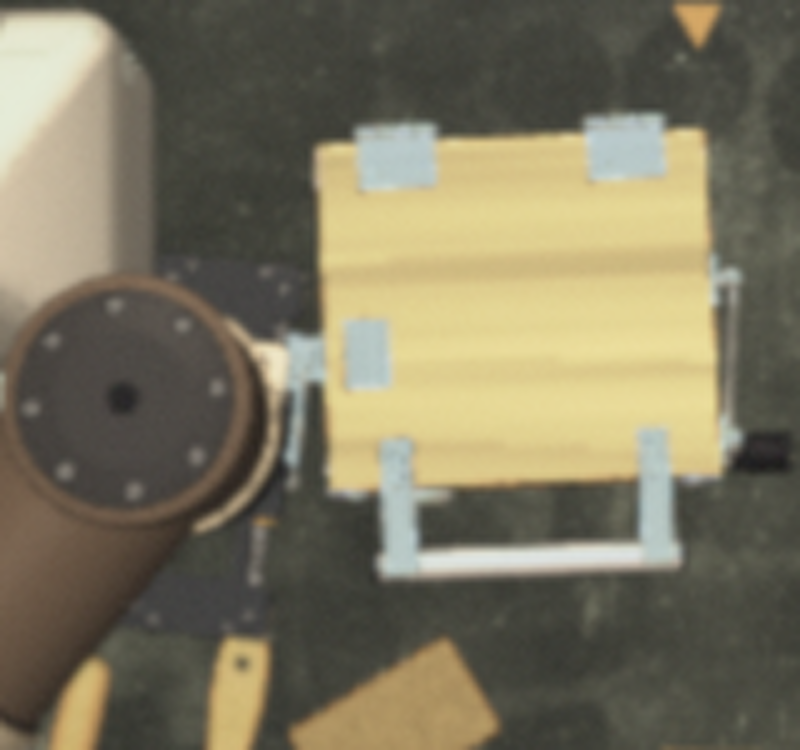

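The fingers are at about (120,375) in the scene crop, just left of the post at (145,390). Swinging the catch over now.

Run:
```python
from h import *
np.set_printoptions(precision=1,suppress=True)
for phi in list(np.arange(-.1,1.46,.13))+[1.48,1.51,1.54,1.57,1.6,1.63,1.66]:
    P,o=fin(phi,.0175,.122); robot.servo_line(P,o,speed=.06)
    f=robot.read_force(); print(round(phi,2),round(robot.read_t(),1),f)
    if np.linalg.norm(f)>8: print('stop');break
fp=phi
robot.dwell(.2)
P,o=fin(fp-.05,.045,.122); robot.servo_line(P,o,speed=.08)
P[2]=.26; robot.servo_line(P,speed=.15)
robot.goto([.36,.05,.38],o)
print(robot.read_t(),robot.read_force())
for n in("scene","top"):
    p,d=robot.grab_frame(n); np.savez(f"{n}8.npz",p=p,d=d)
    if n=='scene':crop(p,230,120,430,310,4,'pics/s8.png'); cv2.imwrite('pics/s8f.png',p[:,:,::-1])
    else: crop(p,240,130,400,280,5,'pics/t8.png')
```

```text
-0.1 33.4 [0.9 0.8 0.5]
0.03 33.7 [ 0.2  0.1 -0.2]
0.16 34.0 [-0.3  0.7  1.1]
0.29 34.3 [-0.2  0.1 -0.6]
0.42 34.6 [ 0.5 -0.1 -0.9]
0.55 34.9 [-0.  -0.2 -0. ]
0.68 35.2 [-0.3  0.6  0.7]
0.81 35.5 [-0.   0.2 -0.8]
0.94 35.8 [-0.8 -0.4 -0.9]
1.07 36.1 [-1.1 -0.2 -0.6]
1.2 36.4 [-0.2  0.2 -0.3]
1.33 36.7 [ 0.3  0.2 -0.1]
1.48 37.0 [0.5 1.  0.5]
1.51 37.2 [-1.3 -0.3  0.2]
1.54 37.5 [-6.9  3.   2.9]
stop
40.4083 [0.7 0.1 0.2]
```

View pics/s8.png

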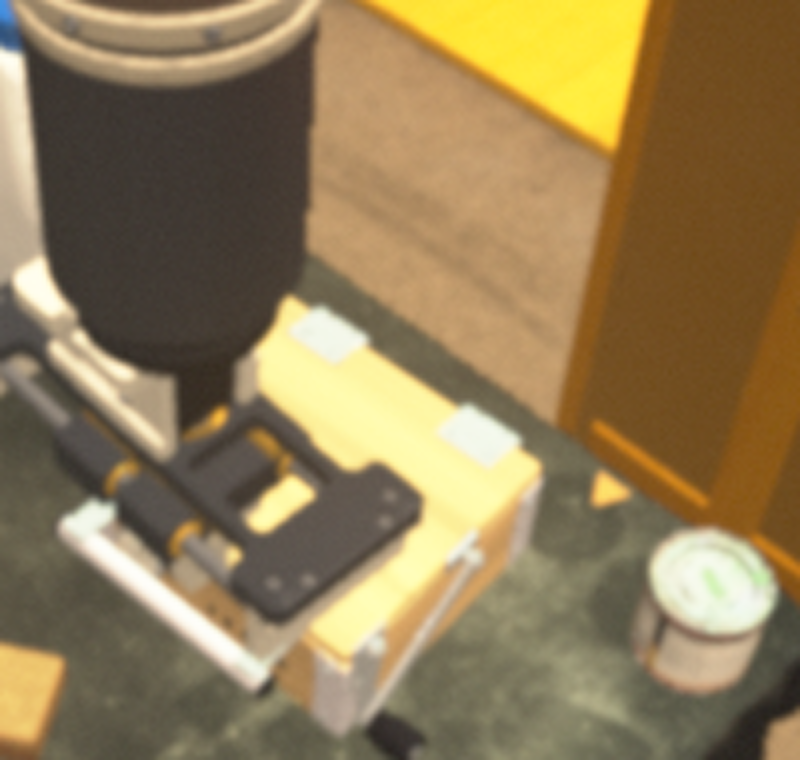

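View pics/t8.png

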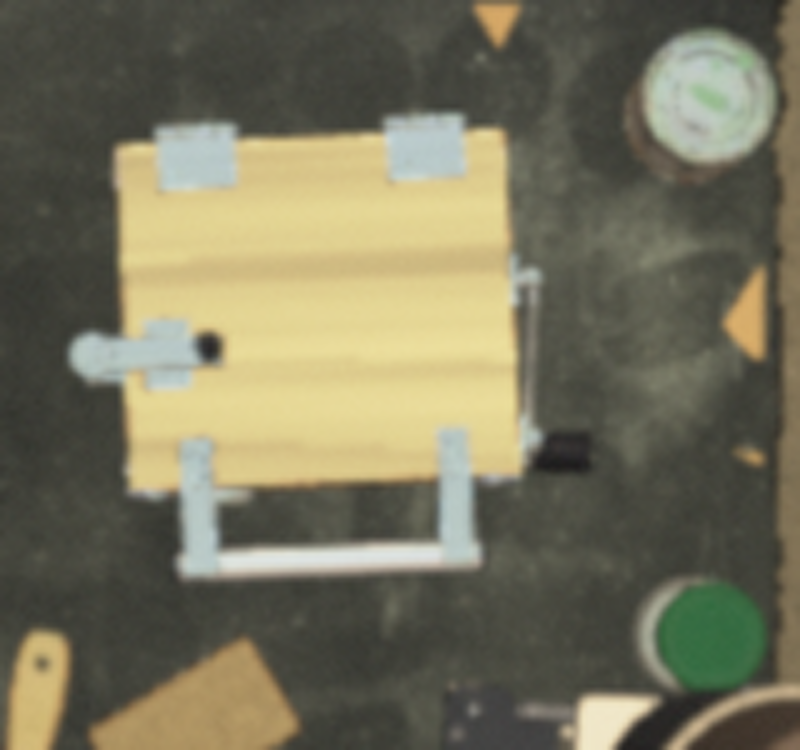

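View pics/s8f.png

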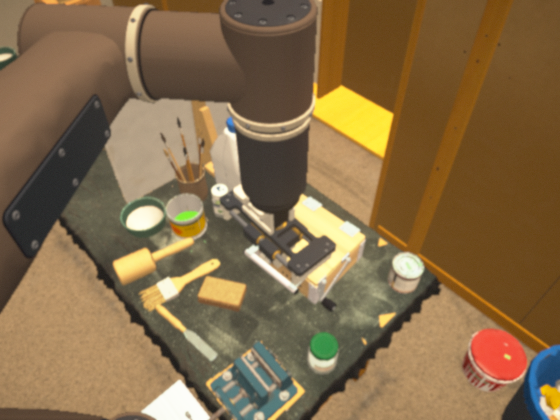

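The catch now runs from its pivot at (93,356) to the post at (207,348) in the top crop, parallel to the lid's edge. The lid is still level and the things around the box look unmoved, so I'm handing in.

Run:
```python
from h import *
print((proj('top',W(-.02,.062,.15))-[240,130])*5)
a=np.load('top0.npz')['p'];b=np.load('top8.npz')['p']
d=np.load('top8.npz')['d']; L=[]
for x in np.linspace(-.085,.06,25):
    for y in np.linspace(-.1,.03,20):
        u,v=proj('top',W(x,y,.103)).astype(int); L.append(RB.T@(dep('top',u,v,d[v,u])-C))
L=np.array(L);print(np.linalg.lstsq(np.c_[L[:,:2],np.ones(len(L))],L[:,2],rcond=None)[0])
for n,(u0,u1,v0,v1) in dict(tin=(174,216,230,268),spice=(190,212,203,222),paint=(362,400,134,168),jar=(366,396,244,266),cork=(256,295,258,290)).items():
    print(n,np.abs(a[v0:v1,u0:u1].astype(int)-b[v0:v1,u0:u1]).mean().round(1))
print(robot.read_t(),np.abs(robot.read_qvel()).max()); robot.job_done()
```

```text
[209.73468201 336.91517524]
[-0.2066495   0.13153946  0.10821483]
tin 1.2
spice 1.2
paint 1.2
jar 1.2
cork 1.3
40.5083 0.2425384497499022
the job is handed in; nothing more can be done
```

The second plane fit gave an odd slope. I'll check the saved picture for missing depth pixels.

Run:
```python
from h import *
d=np.load('top8.npz')['d']; L=[]
for x in np.linspace(-.085,.06,25):
    for y in np.linspace(-.1,.03,20):
        u,v=proj('top',W(x,y,.103)).astype(int)
        L.append(np.r_[RB.T@(dep('top',u,v,d[v,u])-C),d[v,u]])
L=np.array(L);print((L[:,3]==0).sum(),len(L)); L=L[L[:,3]>0]
print(np.linalg.lstsq(np.c_[L[:,:2],np.ones(len(L))],L[:,2],rcond=None)[0])
```

```text
the job is handed in; nothing more can be done
```

Run:
```python
import numpy as np
d=np.load('top8.npz')['d'];e=np.load('top6.npz')['d']
a=d[165:222,285:338];b=e[165:222,285:338]
print((a==0).sum(),(b==0).sum(),a.size); m=(a>0)&(b>0); print(np.median((a-b)[m]),np.abs((a-b)[m]).mean())
r=(a-b);r[~m]=np.nan;print(np.nanmedian(r[:15]),np.nanmedian(r[-15:]))
```

```text
4 18 3021
2.9683113e-05 0.0034033218
-9.262562e-05 8.1539154e-05
```

The curing box is shut with its catch across the lid, and I handed the job in at about 40.5 s. I can't see the verdict.

**What I did**
- **Stay:** I pressed the thumb boss down about 28 mm. The peak vertical force reading was about 2.4 N. The stay broke, and the lid sat at about 75° from level.
- **Lid:** I gripped the bar and lowered it along its arc in about 10 s, then released it once it seated. Force readings stayed under about 11 N.
- **Catch:** I pushed the post round until it met its stop, at about 1.54 rad commanded and 8 N. I then backed away clear.

**Last checks**
- **Lid level:** A depth fit after seating put the lid within about 0.004 rad of level in both cameras.
- **Catch square:** The top picture shows the catch parallel to the lid's back edge, about 11 pixels (5x crop) from where a perfectly square catch should appear. That is around 6 mm, or 0.1 rad, and includes calibration error.
- **Things round the box:** The tins, jars and cork block look the same as at the start; image differences there are only noise.
- **A check that disagreed:** A second lid fit just before hand-in gave a meaningless slope of -0.2. I put this down to pixels with no depth reading that I had not filtered out. I could not rerun that fit after handing in. Comparing the saved depth images over the lid shows a change of under 0.1 mm since the good fit.
- **Arm speed:** The last arm speed reading was 0.24, so the arm may not have been quite still when I handed in. It was well clear of everything.

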